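# Lower the arm of a ratchet book press

### The arm

A 6-joint arm with a two-finger parallel gripper is mounted at the origin on the work surface. World frame = base frame: x ahead of the robot, y to its left, z up, the work surface at z = 0. Lengths are in m, angles in rad, forces in N, time in s.
With the tool pointing down it reaches from about 0.4 to 0.825 m from the base axis. Payload 7 kg.
Tool frame: the origin (TCP) lies at the centre of the arm's flange, where the gripper is bolted on; the fingertips stand 178 mm ahead of it and the grasp point (between the pads) lies arm.tcp_to_grasp ahead of it (arm.tcp_to_grasp is the distance from the TCP to the grasp point, in m); z points along the fingers, y is the direction in which the jaws open and shut (so a half turn about z gives the same grasp; the last joint's range is limited). The gripper opens to 88 mm and grips with 3 to 60 N. Pads are 19 mm wide; open, the fingers measure 130 mm over their backs; the gripper's body (78 mm by 193 mm) begins 47 mm behind the grasp point.
Start: joints at [1.62, 0.359, 0.012, 0, -1.224, -0.288], TCP at [0.16, 0.656, 0.405] pointing down, gripper open.
Joint ranges: [-3.07, 3.07], [-1.43, 2.12], [-1.02, 1.25], [-3.03, 1.67], [-3.05, -0], [-3.03, 3.03]. Speed limits (rad/s): [2.39, 2.39, 3.01, 3.14, 3.14, 3.14].

### API

Orientations are given as [roll, pitch, yaw] about the fixed x, y, z axes, in that order (R = Rz(yaw) Ry(pitch) Rx(roll)).
In Python, from station import arm gives the robot as it stands.
- The arm moves only by the tool move_arm, never from a script. Its argument "deltas" is a list of rows, each a list of 6 numbers: the shift along the world's x, y, z in mm, then the turn, a rotation vector about the world's x, y, z in degrees. In form: [[tx, ty, tz, ax, ay, az], ...]. A call has exactly 5 rows; each row shifts and turns the commanded pose from where the row before left it; what a row does not reach is not made up. A row lasts 1/12 s, in which the tool goes at most 41.7 mm and 7.16 degrees, less where a joint would pass 70% of its speed; a pose out of reach is approached as far as the arm can. A call with a gripper value outside its range is refused whole. "claw" is the closure in counts, from 0 (fully open) to 255 (shut), set as the call begins (left out, the last holds). The fingers move at their own pace and stop on an object; "squeeze" is the grip in N (left out, the last holds). Time passes only in rows, so rows that do not move let the fingers close, or fill a call up. It gives the time, the measured TCP pose, the force and the opening at its end, in the units of the state.
- arm.get_state(): the state, without advancing time (a new reading comes with each control period).
- arm.grab_frame(name): name is "scene" or "top" or "wrist"; returns the picture (384x512x3 uint8, red, green, blue); there is no depth.
- arm.calibration(name): a dict with "intrinsics" (3x3 intrinsics, pixels), "T" (4x4, takes a point from camera to world coordinates); the wrist camera has in their place "mount" (4x4, takes a point from camera to tool coordinates, whose origin is the TCP and whose axes are the flange's). Camera axes: x right, y up, looking along -z (the intrinsics and any distortion apply to the point x, -y, -z); pixel columns grow to the right and rows downward; lengths in m; the calibration is good to about 2 mm. A picture is of the moment at which its call begins: read the wrist's pose just before it. calibration takes no time and is no camera call.
- arm.job_done(): hands the job in, once; it reports no verdict.
Trained networks look in the newest picture that a camera, given by its name, has taken for a name from the list of things; names that differ only in an ending like _2 or _b are one class to them, and where a whole thing is asked for, a point or a joint stands for the part that bears it (a point fixed in the world has none). Each returns a list of dicts, best first, with "score" (0 to 1); they miss things now and then, are a little off and sometimes report something else, mostly with a low value. They report only what shows in the picture. A call takes as long as a camera call.
- arm.spot_in(thing, camera): "xy" ([column, row] in pixels, amid what is visible of it).
- arm.masks_of(thing, camera): "pixels" (384x512 bool, what is visible of it) and "xy" ([column, row] in pixels, amid what is visible of it).
- arm.spot_point(thing, camera): "xy" ([column, row] in pixels: a listed point, or the origin of a listed thing).
The state is a dict: "t": time; "q": joint angles; "qd": joint speeds; "joint_efforts": joint torques, N m; "eef_pos": TCP position; "ee_rot": TCP orientation; "force": force on the tool from outside, world axes, zero at the start; "moment": the same for the moment, N m; "width": finger opening in m.
Only numpy, scipy, OpenCV 4.12 (cv2) and the standard library are available. Lean on these libraries where they do the work, as an engineer would, in place of code of your own. Each camera call takes 0.05 s, during which the arm holds its last target. There are 200 camera calls.

### The job

A freshly glued sketchbook lies in the green bench press. Press the orange ratchet tab all the way down to free the pawl, then push the raised press arm steadily down by its wooden handle, past its teeth, until the rubber pad rests on the sketchbook, and take the fingers away. Nothing has to be gripped: do not lift or slam the arm, do not shift the sketchbook, and leave the tape, jar, stamp and mug where they stand.

Things in the scene. Friction and masses are not known exactly. Their poses are not given: they have to be found in the camera images.
- press: Green bench press, fixed. Origin: under the bed's middle, at table height; x points along the bed from hinge to handle end, y along the axle, z up. Bed 370 x 150 x 16 mm, x = -200 to +170 mm. Cheeks carry the arm's axle at x = -60 mm, z = 90 mm; others, 128 mm high, carry the pawl's pivot at x = -145 mm, z = 117 mm. The arm starts raised 47 to 52 degrees, slanting up towards +x.
- hinge (a point): Centre of the arm's axle, fixed, 90 mm above the table. Axes as the press's: the arm turns about y.
- handle (a point): Centre of the wooden handle, a round crossbar 28 mm in diameter and 100 mm long, lying along the press's y at the end of the arm, 200 mm from the hinge. It moves on a circle about the hinge: at press_arm = 0 it is raised 0.90 rad above level (about 247 mm above the table), and when the pad rests on the book it is level with the hinge, 90 mm above the table.
- press_arm (a joint): Arm angle in rad: 0 raised (0.90 rad above level), growing as the arm goes down; about 0.905 with the pad resting on the sketchbook. The arm is blocked near 0.10 while the pawl is engaged. Its hinge is stiff: it stays where it is left and does not fall; pushing it down takes about 3 to 7 N at the handle.
- press_pawl (a joint): Pawl angle in rad: 0 engaged in the teeth, 0.30 fully free (stop). Its pivot is stiff: it stays where it is left. The hook is clear of the teeth above about 0.13.
- tab_top (a point): Centre of the top face of the orange thumb tab (34 mm along the press's x, 42 mm along y, 6 mm thick) at the rear of the pawl, 195 mm behind the press's origin (-x) and about 126 mm above the table. It goes down 15 mm as the pawl turns from 0 to 0.30; about 3 N moves it.
- pad_face (a point): Centre of the underside of the round rubber pad (60 mm in diameter) under the arm, 135 mm from the hinge along the arm and 49 mm below the arm's centre line.
- sketchbook_center (a point): Centre of the loose sketchbook, 105 x 148 x 24 mm, dark blue cover and red spine, lying flat on the press bed (its top is 40 mm above the table).
- tape_roll: Yellow roll of tape lying flat, 84 mm across, 25 mm high; origin at the centre of its underside. Bystander.
- glue_jar: Jar with red cap, 56 mm across, 70 mm high; origin at the centre of its underside. Bystander.
- ink_stamp: Dark wooden hand stamp, 44 mm across, 76 mm high, upright; origin at the centre of its underside. Bystander.
- mug: White mug, 76 mm across at the rim, 85 mm high, handle at its +y; origin at the centre of its underside. Bystander.

How it is judged:
By the outcome, as a careful person would: the job done as asked, in the order asked, and still so for the second after the job is handed in, with the robot touching nothing.
It also fails if it takes over 48 s, if anything falls off the work surface, if the arm or the gripper's body presses on something with over 40 N, if the wrist force passes 120 N, or if a joint passes its speed limit or range.

## Working session

There is one attempt and no reset: what is moved stays moved. The work goes in short steps, Python scripts to look and compute and a tool call to move; the robot and the scene stay as the last step left them, time stands still between calls to the robot, and variables do not carry over. Pictures are saved under pics/ and viewed, about 8 in all and at most 12, crops included, and the job is handed in when it is done.

Besides the shell and the picture viewer there is one more tool, called after "Call:" as name(argument=value, ...), one argument or row to a line, values as JSON. move_arm: Moves the arm, as the interface text tells. Its arguments: {"type":"object","properties":{"deltas":{"type":"array","items":{"type":"array","items":{"type":"number"}}},"claw":{"type":"number"},"squeeze":{"type":"number"}},"required":["deltas"]}

```bash
mkdir -p pics; cat > h.py <<'E'
import numpy as np, cv2
from station import arm
def ray(cam,xy):
    c=arm.calibration(cam);K=np.array(c["intrinsics"]);T=np.array(c["T"])
    u=np.linalg.solve(K,[xy[0],xy[1],1.]);d=T[:3,:3]@np.array([u[0],-u[1],-u[2]])
    return T[:3,3],d/np.linalg.norm(d)
def at_z(cam,xy,z):
    o,d=ray(cam,xy);return o+d*(z-o[2])/d[2]
def proj(cam,p):
    c=arm.calibration(cam);K=np.array(c["intrinsics"]);T=np.array(c["T"])
    q=np.linalg.inv(T)@np.append(p,1);u=K@np.array([q[0],-q[1],-q[2]]);return u[:2]/u[2]
def save(cam,n):
    f=np.array(arm.grab_frame(cam));cv2.imwrite(f"pics/{n}.png",f[:,:,::-1]);return f
E
python3 - <<'E'
from h import *
a=save("scene","s0");b=save("top","t0")
cv2.imwrite("pics/both0.png",cv2.resize(np.hstack([a,b])[:,:,::-1],(800,300),interpolation=cv2.INTER_AREA))
print(arm.get_state(), arm.tcp_to_grasp)
for c in("scene","top"):
    print(c,{k:v for k,v in arm.calibration(c).items()})
    for t,z in(("hinge",.09),("handle",.24),("tab_top",.126),("press",0),("sketchbook_center",.028),("pad_face",.16),("tape_roll",0),("glue_jar",0),("ink_stamp",0),("mug",0)):
        r=arm.spot_point(t,c)
        print(c,t,[(np.round(x["xy"]),round(x["score"],2),at_z(c,x["xy"],z).round(3)) for x in r[:2]])
E
```

```text
{'t': 0.1, 'q': array([ 1.62010877e+00,  3.59326192e-01,  1.11759740e-02, -3.25133956e-04,
       -1.22412171e+00, -2.88093747e-01]), 'qd': array([ 0.00103998, -0.00206156,  0.00129671,  0.00158367,  0.0004264 ,
       -0.000681  ]), 'joint_efforts': array([-1.60084932e-03, -5.84162664e+01,  2.93750632e+01,  7.01546788e+00,
        1.00995332e-02, -4.62862806e-05]), 'eef_pos': array([0.15961261, 0.6556837 , 0.40381722]), 'ee_rot': array([ 3.14009101e+00, -1.26229116e-04, -2.38891902e-01]), 'force': array([ 0.42893414, -0.58841101, -0.64484003]), 'moment': array([ 0.00065406,  0.01323609, -0.01696043]), 'width': 0.08756228985090583} 0.1593
scene {'intrinsics': array([[471.91799589,   0.        , 251.62282345],
       [  0.        , 471.91799589, 195.89070217],
       [  0.        ,   0.        ,   1.        ]]), 'T': array([[ 0.63667508, -0.48257052,  0.60147364,  1.11606728],
       [ 0.77106824,  0.4084399 , -0.48849833, -0.38235509],
       [-0.00993094,  0.77479193,  0.63213831,  0.73781523],
       [ 0.        ,  0.        ,  0.        ,  1.        ]])}
scene hinge [(array([278.,
[... 1238 characters left out ...]
0.]), 0.67, array([0.567, 0.131, 0.09 ]))]
top handle [(array([242., 265.]), 0.83, array([0.45 , 0.097, 0.24 ]))]
top tab_top [(array([207., 163.]), 0.86, array([0.705, 0.168, 0.126]))]
top press [(array([239., 242.]), 0.62, array([0.519, 0.106, 0.   ]))]
top sketchbook_center [(array([245., 268.]), 0.9, array([0.449, 0.093, 0.028]))]
top pad_face [(array([243., 263.]), 0.58, array([0.457, 0.096, 0.16 ]))]
top tape_roll [(array([272., 174.]), 0.96, array([0.699, 0.003, 0.   ]))]
top glue_jar [(array([171., 227.]), 0.89, array([0.571, 0.285, 0.   ]))]
top ink_stamp [(array([184., 289.]), 0.52, array([0.408, 0.255, 0.   ]))]
top mug [(array([306., 235.]), 0.9, array([ 0.526, -0.073,  0.   ]))]
```

View pics/both0.png

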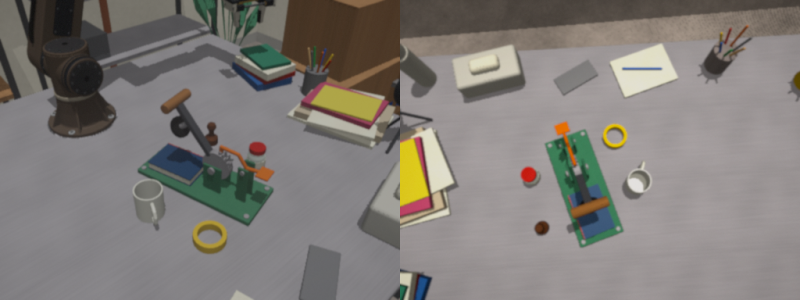

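The scene picture shows the press in the middle with its arm raised. The handle is at about (225,127), the orange tab at (340,222), with the mug, tape, jar and stamp around it. Both cameras agree: tab (0.705, 0.168), hinge (0.568, 0.132), press yaw about -164°. I'm moving above the tab with the fingers closed and the jaw axis along the axle.

Call:
move_arm(
  deltas=[
    [27,-24,0,0,0,1.5],
    [27,-24,0,0,0,1.5],
    [27,-24,0,0,0,1.5],
    [27,-24,0,0,0,1.5],
    [27,-24,0,0,0,1.5],
  ],
  claw=255,
)

```text
t: 1.52
eef_pos: [0.2956, 0.5346, 0.4048]
ee_rot: [-3.141, -0.0, -0.106]
force: [0.4, 0.7, 0.1]
width: 0.0598
```

Call:
move_arm(
  deltas=[
    [27,-24,0,0,0,1.5],
    [27,-24,0,0,0,1.5],
    [27,-24,0,0,0,1.5],
    [27,-24,0,0,0,1.5],
    [27,-24,0,0,0,1.5],
  ],
)

```text
t: 1.93
eef_pos: [0.4307, 0.4144, 0.405]
ee_rot: [-3.141, -0.0, 0.025]
force: [1.3, 0.1, 0.3]
width: 0.026
```

Call:
move_arm(
  deltas=[
    [27,-24,0,0,0,1.5],
    [27,-24,0,0,0,1.5],
    [27,-24,0,0,0,1.5],
    [27,-24,0,0,0,1.5],
    [27,-24,0,0,0,1.5],
  ],
)

```text
t: 2.35
eef_pos: [0.5658, 0.2944, 0.4049]
ee_rot: [-3.141, -0.0, 0.155]
force: [0.6, 1.4, 0.3]
width: 0.0007
```

Call:
move_arm(
  deltas=[
    [27,-24,0,0,0,1.5],
    [27,-24,0,0,0,1.5],
    [27,-24,0,0,0,1.5],
    [27,-24,0,0,0,1.5],
    [0,0,0,0,0,0],
  ],
)

```text
t: 2.77
eef_pos: [0.6762, 0.1956, 0.4036]
ee_rot: [3.14, 0.001, 0.256]
force: [-0.8, 0.2, -0.1]
width: 0.0005
```

```bash
cat >> h.py <<'E'
from scipy.spatial.transform import Rotation as R
def wray(xy):
    c=arm.calibration("wrist");K=np.array(c["intrinsics"]);s=arm.get_state()
    T=np.eye(4);T[:3,:3]=R.from_euler("xyz",s["ee_rot"]).as_matrix();T[:3,3]=s["eef_pos"];T=T@np.array(c["mount"])
    u=np.linalg.solve(K,[xy[0],xy[1],1.]);return T[:3,3],T[:3,:3]@np.array([u[0],-u[1],-u[2]])
def wz(xy,z):
    o,d=wray(xy);return o+d*(z-o[2])/d[2]
E
python3 - <<'E'
from h import *
w=save("wrist","w1")
for t,z in(("tab_top",.126),("hinge",.09),("handle",.245),("sketchbook_center",.028)):
    print(t,[(np.round(x["xy"]),round(x["score"],2),wz(x["xy"],z).round(4)) for x in arm.spot_point(t,"wrist")[:2]])
m=arm.masks_of("tab_top","wrist")
print([(x["xy"],x["score"],x["pixels"].sum()) for x in m])
print(arm.get_state()["eef_pos"])
E
```

```text
tab_top [(array([292., 172.]), 0.92, array([0.6992, 0.1709, 0.126 ]))]
hinge []
handle []
sketchbook_center []
[([280.2, 183.8], 0.72, np.int64(7744)), ([292.1, 174.3], 0.69, np.int64(2056))]
[0.67201421 0.20069889 0.40496051]
```

View pics/w1.png

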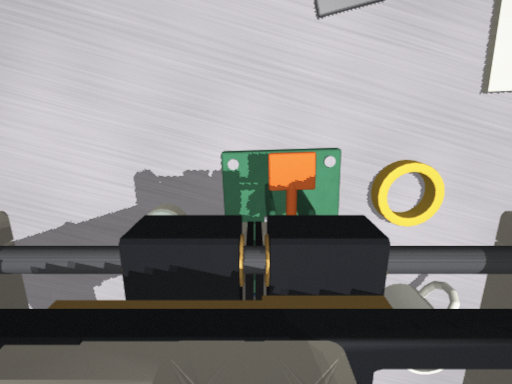

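The wrist view shows the orange tab at (292,172), square with the image, so the yaw is right. Its measured position, (0.699, 0.171), agrees with the fixed cameras. I'm going down on it.

Call:
move_arm(
  deltas=[
    [11,-10,0,0,0,0],
    [11,-10,0,0,0,0],
    [11,-10,-15,0,0,0],
    [0,0,-25,0,0,0],
    [0,0,-25,0,0,0],
  ],
)

```text
t: 3.48
eef_pos: [0.7068, 0.1686, 0.339]
ee_rot: [-3.141, -0.002, 0.257]
force: [-0.2, -0.7, -0.6]
width: 0.0004
```

Call:
move_arm(
  deltas=[
    [0,0,-15,0,0,0],
    [0,0,-8,0,0,0],
    [0,0,-4,0,0,0],
    [0,0,-2,0,0,0],
    [0,0,-2,0,0,0],
  ],
)

```text
t: 3.9
eef_pos: [0.7062, 0.1698, 0.3095]
ee_rot: [3.142, -0.002, 0.259]
force: [-0.2, 0.6, 0.4]
width: 0.0004
```

Call:
move_arm(
  deltas=[
    [0,0,-2,0,0,0],
    [0,0,-2,0,0,0],
    [0,0,-2,0,0,0],
    [0,0,-1,0,0,0],
    [0,0,0,0,0,0],
  ],
)

```text
t: 4.32
eef_pos: [0.706, 0.1701, 0.3025]
ee_rot: [-3.141, -0.002, 0.259]
force: [0.9, -0.4, 2.8]
width: 0.0001
```

Contact at a TCP height of about 0.303 m, as expected. I'm pressing on in small steps.

Call:
move_arm(
  deltas=[
    [0,0,-1.5,0,0,0],
    [0,0,-1.5,0,0,0],
    [0,0,-1.5,0,0,0],
    [0,0,-1.5,0,0,0],
    [0,0,-1,0,0,0],
  ],
)

```text
t: 4.73
eef_pos: [0.7062, 0.17, 0.2949]
ee_rot: [-3.141, -0.002, 0.259]
force: [4.7, 1.2, 2.9]
width: 0.0005
```

Call:
move_arm(
  deltas=[
    [0,0,-1,0,0,0],
    [0,0,-1,0,0,0],
    [0,0,-1,0,0,0],
    [0,0,-0.5,0,0,0],
    [0,0,0,0,0,0],
  ],
)

```text
t: 5.15
eef_pos: [0.7057, 0.1699, 0.2909]
ee_rot: [3.142, 0.0, 0.259]
force: [3.4, 1.2, 3.1]
width: 0.0002
```

Call:
move_arm(
  deltas=[
    [0,0,-1,0,0,0],
    [0,0,-0.5,0,0,0],
    [0,0,-0.5,0,0,0],
    [0,0,0,0,0,0],
    [0,0,0,0,0,0],
  ],
)

```text
t: 5.57
eef_pos: [0.7057, 0.1698, 0.2903]
ee_rot: [3.141, -0.001, 0.259]
force: [1.2, 1.4, 8.0]
width: 0.0
```

Call:
move_arm(
  deltas=[
    [0,0,-0.5,0,0,0],
    [0,0,-0.5,0,0,0],
    [0,0,-0.5,0,0,0],
    [0,0,0,0,0,0],
    [0,0,0,0,0,0],
  ],
)

```text
t: 5.98
eef_pos: [0.7056, 0.1699, 0.29]
ee_rot: [3.141, -0.002, 0.259]
force: [-0.4, 0.5, 13.5]
width: 0.0003
```

The stop is reached: z has stalled at 0.290 and force has risen to 13.5 N. I'm lifting off, then going above the handle with the tool tilted 25° towards the robot.

Call:
move_arm(
  deltas=[
    [0,0,15,0,0,0],
    [0,0,35,0,0,0],
    [0,0,40,0,0,0],
    [0,0,40,0,0,0],
    [0,0,40,0,0,0],
  ],
)

```text
t: 6.4
eef_pos: [0.7044, 0.1693, 0.4577]
ee_rot: [3.141, 0.006, 0.258]
force: [1.2, 0.7, 0.5]
width: 0.0005
```

Call:
move_arm(
  deltas=[
    [0,0,20,0,0,0],
    [-30,-8,0,-1.28,4.84,0],
    [-30,-8,0,-1.28,4.84,0],
    [-30,-8,0,-1.28,4.84,0],
    [0,0,0,0,0,0],
  ],
)

```text
t: 6.82
eef_pos: [0.6116, 0.1445, 0.477]
ee_rot: [-3.141, 0.274, 0.259]
force: [1.1, -0.3, -0.2]
width: 0.0003
```

Call:
move_arm(
  deltas=[
    [-30,-8,0,-1.28,4.84,0],
    [-30,-8,0,-1.28,4.84,0],
    [-20,-6,0,0,0,0],
    [0,0,0,0,0,0],
    [0,0,0,0,0,0],
  ],
)

```text
t: 7.23
eef_pos: [0.5344, 0.1233, 0.4774]
ee_rot: [-3.142, 0.439, 0.259]
force: [-0.0, 0.8, 0.8]
width: 0.0001
```

```bash
python3 - <<'E'
from h import *
a=save("scene","s2");b=save("top","t2");w=save("wrist","w2")
cv2.imwrite("pics/m2.png",np.hstack([cv2.resize(a[60:300,130:430],(400,320)),cv2.resize(w,(400,320))])[:,:,::-1])
s=arm.get_state();print(s["eef_pos"],s["ee_rot"],s["q"])
for c in("scene","top","wrist"):
    for t,z in(("handle",.243),("tab_top",.111)):
        print(c,t,[(np.round(x["xy"]),round(x["score"],2),(wz(x["xy"],z) if c=="wrist" else at_z(c,x["xy"],z)).round(4)) for x in arm.spot_point(t,c)[:2]])
E
```

```text
[0.5358445  0.12389783 0.47708107] [3.14144141 0.43833433 0.25851126] [ 0.53615118  0.26494767  0.04964642 -0.11899633 -1.77761839  1.29370665]
scene handle [(array([224., 126.]), 0.97, array([0.4352, 0.0997, 0.243 ]))]
scene tab_top [(array([338., 228.]), 0.73, array([0.7037, 0.1678, 0.111 ])), (array([230., 160.]), 0.25, array([0.3869, 0.1464, 0.111 ]))]
top handle [(array([243., 266.]), 0.95, array([0.447 , 0.0945, 0.243 ]))]
top tab_top [(array([244., 266.]), 0.51, array([0.4518, 0.0942, 0.111 ])), (array([303., 234.]), 0.28, array([ 0.5183, -0.0513,  0.111 ]))]
wrist handle []
wrist tab_top []
```

View pics/m2.png

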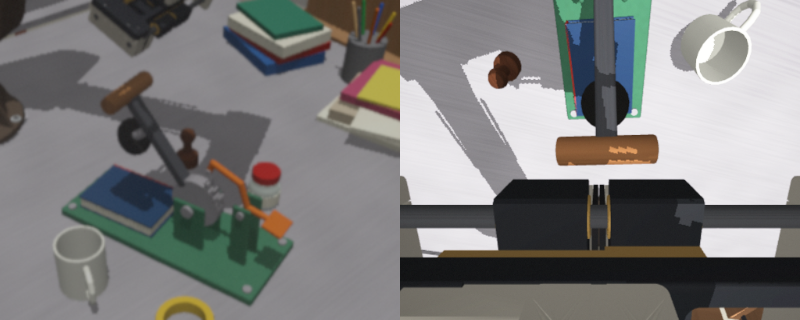

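The scene crop shows the tab lowered (338,228 against 340,222) and the hook clear of the teeth. In the wrist view the handle is centred under the fingers along y. I'll triangulate the handle.

```bash
python3 - <<'E'
from h import *
ps=[ray("scene",(224.5,126.5)),ray("top",(242.7,265.5))]
A=sum(np.eye(3)-np.outer(d,d) for o,d in ps);b=sum((np.eye(3)-np.outer(d,d))@o for o,d in ps)
P=np.linalg.solve(A,b);print("tri",P)
H=np.array([.5675,.1315,.09]);print("r",np.linalg.norm(P-H),"phi",np.arctan2(P[2]-.09,np.hypot(*(P-H)[:2])))
c=arm.calibration("wrist");K=np.array(c["intrinsics"]);s=arm.get_state()
T=np.eye(4);T[:3,:3]=R.from_euler("xyz",s["ee_rot"]).as_matrix();T[:3,3]=s["eef_pos"]
def wp(p):
    q=np.linalg.inv(T@np.array(c["mount"]))@np.append(p,1);u=K@np.array([q[0],-q[1],-q[2]]);return u[:2]/u[2]
u=np.array([-.967,-.255,0])
for phi in(.80,.84,.88,.92):
    h=H+.2*np.cos(phi)*u+np.array([0,0,.2*np.sin(phi)])
    print(phi,h.round(3),wp(h).round(),proj("scene",h).round(),proj("top",h).round(),"tool frame",(np.linalg.inv(T)@np.append(h,1))[:3].round(4))
print("wrist handle mask",[(x["xy"],x["score"]) for x in arm.masks_of("handle","wrist")[:2]],wp(P),"tip",wp((T@[0,0,.178,1])[:3]))
E
```

```text
tri [0.44823175 0.09379668 0.24987601]
r 0.20299456669460086 phi 0.906884248408529
0.8 [0.433 0.096 0.233] [255. 188.] [222. 130.] [243. 274.] tool frame [0.0065 0.0006 0.2662]
0.84 [0.438 0.097 0.239] [255. 187.] [224. 129.] [242. 271.] tool frame [0.0095 0.0006 0.2587]
0.88 [0.444 0.099 0.244] [255. 185.] [226. 127.] [241. 268.] tool frame [0.0128 0.0006 0.2514]
0.92 [0.45  0.101 0.249] [255. 183.] [228. 126.] [240. 265.] tool frame [0.0163 0.0006 0.2443]
wrist handle mask [([258.8, 141.4], 0.63)] [262.56414831 186.98265794] tip [253.99317795 236.93019269]
```

Call:
move_arm(
  deltas=[
    [6,-1,-3,0,0,0],
    [7,-1,-3,0,0,0],
    [-6,-2,-14,0,0,0],
    [-6,-1,-14,0,0,0],
    [-4,-1,-9,0,0,0],
  ],
)

```text
t: 8.15
eef_pos: [0.5327, 0.1176, 0.4328]
ee_rot: [3.142, 0.439, 0.258]
force: [0.6, 0.1, -0.3]
width: 0.0004
```

Call:
move_arm(
  deltas=[
    [-1,0,-2,0,0,0],
    [-1,0,-2,0,0,0],
    [-1,0,-2,0,0,0],
    [-1,0,-2,0,0,0],
    [0,0,0,0,0,0],
  ],
)

```text
t: 8.57
eef_pos: [0.5287, 0.1179, 0.4268]
ee_rot: [-3.141, 0.437, 0.259]
force: [-0.7, 0.0, 0.8]
width: 0.0002
```

Call:
move_arm(
  deltas=[
    [-1,0,-2,0,0,0],
    [-1,0,-2,0,0,0],
    [-1,0,-2,0,0,0],
    [0,0,0,0,0,0],
    [0,0,0,0,0,0],
  ],
)

```text
t: 8.98
eef_pos: [0.5256, 0.1178, 0.4206]
ee_rot: [3.142, 0.437, 0.259]
force: [-0.5, 0.4, 0.9]
width: 0.0004
```

```bash
python3 - <<'E'
from h import *
a=save("scene","s3");w=save("wrist","w3")
cv2.imwrite("pics/m3.png",np.hstack([cv2.resize(a[40:280,130:430],(400,320)),cv2.resize(w,(400,320))])[:,:,::-1])
s=arm.get_state();print(s["eef_pos"],s["force"])
E
```

```text
[0.52572747 0.11782789 0.42075653] [0.53406213 0.02283886 0.92207179]
```

View pics/m3.png

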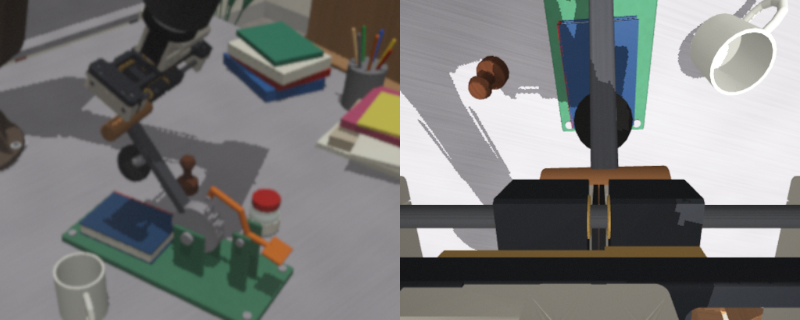

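The wrist view shows the fingertips over the handle's middle, with the handle edge at row 168 and centred within 5 mm along the bar. I'm starting the arc.

Call:
move_arm(
  deltas=[
    [-2.6,-0.7,-2.4,0,0,0],
    [-2.6,-0.7,-2.4,0,0,0],
    [-2.6,-0.7,-2.4,0,0,0],
    [-2.6,-0.7,-2.4,0,0,0],
    [-2.6,-0.7,-2.4,0,0,0],
  ],
)

```text
t: 9.5
eef_pos: [0.5123, 0.114, 0.4091]
ee_rot: [3.141, 0.437, 0.259]
force: [-0.2, -0.9, 5.7]
width: 0.0006
```

Call:
move_arm(
  deltas=[
    [-2.4,-0.6,-2.6,0,0,0],
    [-2.4,-0.6,-2.6,0,0,0],
    [-2.4,-0.6,-2.6,0,0,0],
    [-2.4,-0.6,-2.6,0,0,0],
    [-2.4,-0.6,-2.6,0,0,0],
  ],
)

```text
t: 9.92
eef_pos: [0.5, 0.1107, 0.3962]
ee_rot: [3.14, 0.438, 0.259]
force: [-0.6, -2.4, 6.8]
width: 0.0005
```

Call:
move_arm(
  deltas=[
    [-2.2,-0.6,-2.8,0,0,0],
    [-2.2,-0.6,-2.8,0,0,0],
    [-2.2,-0.6,-2.8,0,0,0],
    [-2.2,-0.6,-2.8,0,0,0],
    [-2.2,-0.6,-2.8,0,0,0],
  ],
)

```text
t: 10.33
eef_pos: [0.4891, 0.1077, 0.382]
ee_rot: [3.141, 0.438, 0.259]
force: [-0.7, -1.8, 6.6]
width: 0.0008
```

Call:
move_arm(
  deltas=[
    [-1.9,-0.5,-3,0,0,0],
    [-1.9,-0.5,-3,0,0,0],
    [-1.9,-0.5,-3,0,0,0],
    [-1.9,-0.5,-3,0,0,0],
    [-1.9,-0.5,-3,0,0,0],
  ],
)

```text
t: 10.75
eef_pos: [0.4796, 0.1053, 0.3669]
ee_rot: [3.141, 0.438, 0.259]
force: [-1.0, -1.5, 5.5]
width: 0.0004
```

Call:
move_arm(
  deltas=[
    [-1.6,-0.4,-3.2,0,0,0],
    [-1.6,-0.4,-3.2,0,0,0],
    [-1.6,-0.4,-3.2,0,0,0],
    [-1.6,-0.4,-3.2,0,0,0],
    [-1.6,-0.4,-3.2,0,0,0],
  ],
)

```text
t: 11.17
eef_pos: [0.472, 0.1037, 0.3503]
ee_rot: [3.142, 0.437, 0.259]
force: [-1.1, -1.3, 4.9]
width: 0.0002
```

Call:
move_arm(
  deltas=[
    [-1.4,-0.4,-3.3,0,0,0],
    [-1.4,-0.4,-3.3,0,0,0],
    [-1.4,-0.4,-3.3,0,0,0],
    [-1.4,-0.4,-3.3,0,0,0],
    [-1.4,-0.4,-3.3,0,0,0],
  ],
)

```text
t: 11.58
eef_pos: [0.465, 0.1018, 0.3337]
ee_rot: [-3.141, 0.437, 0.259]
force: [-1.0, -1.2, 4.6]
width: 0.0003
```

Call:
move_arm(
  deltas=[
    [-1.1,-0.3,-3.4,0,0,0],
    [-1.1,-0.3,-3.4,0,0,0],
    [-1.1,-0.3,-3.4,0,0,0],
    [-1.1,-0.3,-3.4,0,0,0],
    [-1.1,-0.3,-3.4,0,0,0],
  ],
)

```text
t: 12.0
eef_pos: [0.4595, 0.1003, 0.3168]
ee_rot: [-3.142, 0.437, 0.259]
force: [-0.1, -0.9, 3.5]
width: 0.0005
```

Call:
move_arm(
  deltas=[
    [-0.8,-0.2,-3.5,0,0,0],
    [-0.8,-0.2,-3.5,0,0,0],
    [-0.8,-0.2,-3.5,0,0,0],
    [-0.8,-0.2,-3.5,0,0,0],
    [-0.8,-0.2,-3.5,0,0,0],
  ],
)

```text
t: 12.42
eef_pos: [0.4556, 0.0993, 0.2993]
ee_rot: [3.142, 0.437, 0.259]
force: [-0.4, -0.7, 3.1]
width: 0.0008
```

Call:
move_arm(
  deltas=[
    [-0.5,-0.1,-3.5,0,0,0],
    [-0.5,-0.1,-3.5,0,0,0],
    [-0.5,-0.1,-3.5,0,0,0],
    [-0.5,-0.1,-3.5,0,0,0],
    [-0.5,-0.1,-3.5,0,0,0],
  ],
)

```text
t: 12.83
eef_pos: [0.4531, 0.0988, 0.2818]
ee_rot: [3.142, 0.437, 0.259]
force: [-0.2, -0.9, 2.8]
width: 0.0005
```

Call:
move_arm(
  deltas=[
    [-0.2,0,-2.5,0,0,0],
    [-0.2,0,-2.5,0,0,0],
    [-0.2,0,-2,0,0,0],
    [-0.1,0,-2,0,0,0],
    [-0.1,0,-1.5,0,0,0],
  ],
)

```text
t: 13.25
eef_pos: [0.4524, 0.0988, 0.2715]
ee_rot: [3.142, 0.437, 0.259]
force: [-1.1, -1.9, 2.7]
width: 0.0004
```

Call:
move_arm(
  deltas=[
    [0,0,-1,0,0,0],
    [0,0,-1,0,0,0],
    [0,0,-1,0,0,0],
    [0,0,-1,0,0,0],
    [0,0,-1,0,0,0],
  ],
)

```text
t: 13.67
eef_pos: [0.4524, 0.0989, 0.2666]
ee_rot: [-3.141, 0.437, 0.259]
force: [-0.2, 0.2, 3.1]
width: 0.0003
```

Call:
move_arm(
  deltas=[
    [0,0,-1,0,0,0],
    [0,0,-0.5,0,0,0],
    [0,0,-0.5,0,0,0],
    [0,0,0,0,0,0],
    [0,0,0,0,0,0],
  ],
)

```text
t: 14.08
eef_pos: [0.4524, 0.0989, 0.2654]
ee_rot: [-3.142, 0.437, 0.259]
force: [-2.2, 0.3, 11.7]
width: 0.0006
```

Call:
move_arm(
  deltas=[
    [0,0,-0.5,0,0,0],
    [0,0,-0.5,0,0,0],
    [0,0,0,0,0,0],
    [0,0,0,0,0,0],
    [0,0,0,0,0,0],
  ],
)

```text
t: 14.5
eef_pos: [0.4524, 0.0989, 0.2652]
ee_rot: [3.142, 0.437, 0.26]
force: [-3.5, 1.3, 19.4]
width: 0.0001
```

The stall is at 0.265 m with force rising, and the predicted resting height is 0.264 m, so the pad is on the book. I'm backing off along the tool axis.

Call:
move_arm(
  deltas=[
    [0,0,1,0,0,0],
    [1,0,2,0,0,0],
    [4,1,9,0,0,0],
    [8,2,18,0,0,0],
    [12,3,27,0,0,0],
  ],
)

```text
t: 14.92
eef_pos: [0.4769, 0.1047, 0.3201]
ee_rot: [3.141, 0.44, 0.258]
force: [0.6, 0.5, 0.0]
width: 0.0004
```

Call:
move_arm(
  deltas=[
    [12,3,30,0,0,0],
    [0,0,30,0,0,0],
    [0,0,30,0,0,0],
    [0,0,20,0,0,0],
    [0,0,0,0,0,0],
  ],
)

```text
t: 15.33
eef_pos: [0.4905, 0.108, 0.4356]
ee_rot: [-3.141, 0.429, 0.259]
force: [0.1, 0.3, 0.4]
width: 0.0005
```

```bash
python3 - <<'E'
from h import *
a=save("scene","s4");b=save("top","t4")
cv2.imwrite("pics/m4.png",np.hstack([cv2.resize(a[100:340,130:430],(400,320)),cv2.resize(b[120:330,130:393],(400,320))])[:,:,::-1])
s=arm.get_state();print(s["t"],s["eef_pos"],s["force"])
for c in("scene","top"):
    for t,z in(("handle",.09),("tab_top",.111),("sketchbook_center",.028),("mug",0),("tape_roll",0),("glue_jar",0),("ink_stamp",0)):
        print(c,t,[(np.round(x["xy"]),round(x["score"],2),at_z(c,x["xy"],z).round(3)) for x in arm.spot_point(t,c)[:1]])
print("pred handle",proj("scene",[.374,.0805,.09]),proj("top",[.374,.0805,.09]))
E
```

```text
15.4333 [0.48956523 0.10791333 0.43157773] [ 0.25166529  0.72197395 -0.58430666]
scene handle [(array([204., 178.]), 0.75, array([0.378, 0.077, 0.09 ]))]
scene tab_top [(array([340., 226.]), 0.62, array([0.702, 0.174, 0.111]))]
scene sketchbook_center [(array([230., 208.]), 0.85, array([0.442, 0.102, 0.028]))]
scene mug [(array([190., 272.]), 0.88, array([ 0.522, -0.068,  0.   ]))]
scene tape_roll [(array([268., 304.]), 0.86, array([0.69 , 0.001, 0.   ]))]
scene glue_jar [(array([326., 210.]), 0.69, array([0.569, 0.289, 0.   ]))]
scene ink_stamp [(array([270., 182.]), 0.69, array([0.4  , 0.259, 0.   ]))]
top handle [(array([255., 298.]), 0.59, array([0.377, 0.074, 0.09 ]))]
top tab_top []
top sketchbook_center [(array([244., 266.]), 0.85, array([0.456, 0.096, 0.028]))]
top mug [(array([302., 233.]), 0.6, array([ 0.53 , -0.064,  0.   ]))]
top tape_roll [(array([276., 175.]), 0.9, array([ 0.694, -0.006,  0.   ]))]
top glue_jar [(array([168., 226.]), 0.64, array([0.574, 0.293, 0.   ]))]
top ink_stamp [(array([185., 294.]), 0.58, array([0.395, 0.252, 0.   ]))]
pred handle [204.02328693 176.16414046] [252.29551019 299.55488824]
```

View pics/m4.png

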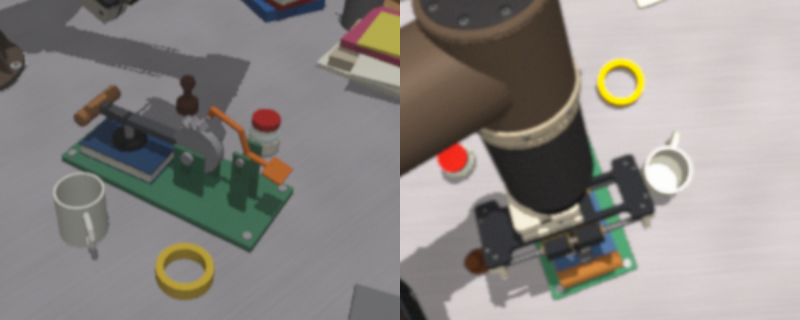

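The pictures show the arm level with the pad on the sketchbook, the handle at (204,178) against (204,176) predicted, the tab still down and the fingers well clear.

```bash
python3 -c "
from station import arm
print(arm.job_done())"
```

```text
the job is handed in; nothing more can be done
None
```

The press is closed: the rubber pad rests on the sketchbook, the fingers are clear, and the job is handed in. The robot's clock read 15.4 s at the last check.

- **Tab:** I pressed it with closed fingers until it stopped moving. The fingers had followed it down about 13 mm from first contact and the force rose to 13.5 N. A picture afterwards showed the hook clear of the teeth. In the last one the tab was still down.
- **Arm:** I pushed it down by the handle along its arc at about 45 mm/s, slowing towards the end. It took about 3–7 N until the pad met the book. I stopped when the handle no longer moved, at 19 N. The tool stood at z = 0.265 m, against 0.264 m predicted for the pad resting on the book.
- **Last look:** The handle was within 2–3 pixels of its predicted level position in both cameras. The force on the tool was about zero.
- **Other items:** The sketchbook, tape, jar, stamp and mug were where they started, to within about 1–1.5 cm. I took that as detection scatter, because the two cameras disagreed by about as much and the robot touched none of the four bystanders.
- **Not confirmed:** In the last top view the robot hid the tab and part of the book, so the tab was checked only in the scene camera. The arm and pawl angles were not measured directly.

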